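# Find and record the high spot of a cake turntable's rim

### The arm

A 6-joint arm with a two-finger parallel gripper is mounted at the origin on a cart in front of the work surface, level with it; the furniture and walls round the work are solid. World frame = base frame: x ahead of the robot, y to its left, z up, the work surface at z = 0. Lengths are in m, angles in rad, forces in N, time in s.
With the tool pointing down it reaches from about 0.35 to 0.775 m from the base axis. Payload 7.3 kg.
Tool frame: the origin (TCP) lies midway between the tips of the shut fingers; the grasp point (between the pads) lies 19 mm behind it; z points along the fingers, y is the line along which they close (so a half turn about z gives the same grasp; the last joint's range is limited). The gripper opens to 92 mm and grips with 3 to 60 N. Pads are 19 mm wide; open, the fingers measure 130 mm over their backs; the gripper's body (75 mm by 190 mm) begins 47 mm behind the grasp point.
Start: joints at [1.185, 0.342, 1.524, -0, 1.275, -0.146], TCP at [0.125, 0.51, 0.227] pointing down, gripper open.
Joint ranges: [-2.53, 2.53], [-0.77, 2.02], [0.04, 2.7], [-1, 4.14], [0.28, 2.66], [-3.11, 3.11]. Speed limits (rad/s): [2.57, 2.57, 3.14, 3.14, 3.14, 3.14].

### API

Orientations are given as [roll, pitch, yaw] about the fixed x, y, z axes, in that order (R = Rz(yaw) Ry(pitch) Rx(roll)).
In Python, from cell import monitor, vision, workorder gives the robot as it stands.
- The arm moves only by the tool move_arm, never from a script. Its argument "rows" is a list of rows, each a list of 5 numbers: the shift along the world's x, y, z in mm, then the turn about the world's z in rad, then the closure, from -1 (fully open) to 1 (shut). A call has 1 to 12 rows; each row shifts and turns the commanded pose from where the row before left it; what a row does not reach is not made up. A row lasts 1/10 s, in which the tool goes at most 50 mm and 8.59 degrees, less where a joint would pass 70% of its speed; a pose out of reach is approached as far as the arm can. A call is refused whole if a number of a shift passes 50 or a number of a turn 0.15, either way. A call with a gripper value outside its range is refused whole. The fingers move at their own pace and stop on an object; "newtons" is the grip in N (left out, the last holds). Time passes only in rows, so rows that do not move let the fingers close. It gives the time, the measured TCP pose, the force, the opening and the grip force at its end, in the units of the state.
- monitor.observe(): the state, without advancing time (a new reading comes with each control period).
- vision.read_camera(name): name is "scene" or "top" or "wrist"; returns the picture (400x640x3 uint8, red, green, blue); there is no depth.
- vision.get_calibration(name): a dict with "K" (3x3 intrinsics, pixels), "T" (4x4, takes a point from camera to world coordinates); the wrist camera has in their place "mount" (4x4, takes a point from camera to tool coordinates, whose origin is the TCP and whose axes are the flange's). Camera axes: x right, y up, looking along -z (the intrinsics and any distortion apply to the point x, -y, -z); pixel columns grow to the right and rows downward; lengths in m; the calibration is good to about 2 mm. A picture is of the moment at which its call begins: read the wrist's pose just before it. get_calibration takes no time and is no camera call.
- workorder.hand_in(): hands the job in; it is judged then, once.
The state is a dict: "time": time; "qpos": joint angles; "qvel": joint speeds; "joint_efforts": joint torques, N m; "tool_pos": TCP position; "tool_rot": TCP orientation; "contact_force": force on the tool from outside, world axes, zero at the start; "torque": the same for the moment, N m; "opening": finger opening in m; "grip_force": force on a finger pad.
Only numpy, scipy, OpenCV 4.12 (cv2) and the standard library are available. Lean on these libraries where they do the work, as an engineer would, in place of code of your own. Each camera call takes 0.05 s, during which the arm holds its last target. There are 200 camera calls.

### The job

The small cake turntable's rim has been knocked out of round. Slide the dial gauge fully home to its stop so that its sprung plunger bears on the rim, turn the plate by its crank to find the highest spot of the whole rim (there is also a lesser bump) and leave that spot under the plunger, then press the gauge's red record button fully down and let go. Handle the gauge gently, press the button only with the high spot under the plunger, and leave the other things on the worktop alone.

Things in the scene. Friction and masses are not known exactly. Their poses are not given: they have to be found in the camera images.
- spindle (a point): Centre of the turntable, on its vertical axis, at the plate's top face, 64 mm above the worktop. Axes as rig. The plate is aluminium with a dark mat, 12 mm thick, nominal radius 75 mm. One place of its rim stands 6 mm proud (the high spot), another 2.5 mm (the lesser bump), each fading out 0.4 to 0.5 rad to either side. Where they lie relative to the crank differs every time.
- crank (a point): On the axis of the black crank knob, 100 mm above the worktop. Upright knob, 24 mm diameter, 75 to 119 mm above the worktop, spinning freely on its pin, on a flat crank arm 48 mm from the spindle axis. Led round the spindle in a circle of 48 mm radius, either way and without end stops, it turns the plate; this takes about 2 N, and the plate stays where it is left.
- tab (a point): Middle of the outer face of the orange push tab at the gauge's rear end (tab 56 mm wide along the rig's x, 8 mm thick, 22 to 64 mm above the worktop; this point is 50 mm up). Pushing this face towards the spindle slides the gauge; nothing stands behind it but the low rail (up to 21 mm above the worktop).
- gauge (a joint): Travel of the gauge on its rail, m: 0 fully back, 0.030 home against its stop (within about 1 mm counts as home). It resists with about 5 N (up to about 8.5 N with the plunger bearing on the rim), stays where it is left, and stops at home on a firm rubber buffer. More than 25 N on it is too much.
- plunger (a joint): How far the gauge's sprung plunger is pressed in, m: 0 out, at most 0.011. With the gauge home it reads about 0.0016 on the plain rim, 0.0041 on the top of the lesser bump, 0.0076 on the top of the high spot. Spring 0.3 N per mm plus 0.9 N.
- record_top (a point): Centre of the top of the round red record button, 23 mm diameter, on the gauge between dial and tab, 90 mm above the worktop when out; press it straight down.
- record (a joint): How far the record button is pressed, m: 0 out, 0.008 fully down. It takes 1.6 N to start and about 5 N fully down; springs back.
- salt_shaker: Bystander: glass salt shaker with a grey top, 44 mm diameter, 90 mm tall; origin at the centre of its underside. Not to be moved.
- lemon: Bystander: yellow lemon 76x56x55 mm; origin at the centre of its underside. Not to be moved.
- tea_tin: Bystander: round food tin, 75 mm diameter, 110 mm tall; origin at the centre of its underside. Not to be moved.
- rig: The grey stand that carries both turntable and gauge rail, fixed to the worktop. Origin on the spindle axis at worktop level; z is up; its -y axis points from the spindle along the rail to the gauge, which slides along that line.
- dial (a point): Centre of the gauge's round white dial, 52 mm diameter, facing up, 76 mm above the worktop. Its red needle shows the plunger's travel: it points to the spindle at 0 and turns 27 degrees clockwise, seen from above, per mm.

How it is judged:
On the way, in this order (a step that is already met when the one before it is completed fails the run):
1. the gauge is slid home to its stop (value of joint gauge above 0.0288 m), for 0.3 s.
2. the high spot is brought under the plunger (reading over 6.6 mm) (value of joint gauge above 0.0288 m and value of joint plunger above 0.0066 m), for 0.2 s.
3. the record button is pressed fully down with the high spot under the plunger (all of step 2 and value of joint record above 0.006 m), for 0.05 s.
At the end, for the whole second after the job is handed in: The gauge is home within 1.2 mm of its stop, the high spot is under the plunger (plunger pressed in more than 6.6 mm), and the record button has been pressed and is out again (less than 2 mm down) (all of step 2 and value of joint record below 0.002 m); the robot touches nothing.
It fails at once if the record button is pressed more than 3 mm away from the high spot (plunger under 6.6 mm) or with the gauge not home (value of joint record above 0.003 m and not (value of joint gauge above 0.0288 m and value of joint plunger above 0.0066 m)).
It fails at once if the gauge, its plunger or its button is pushed with more than 25 N (contact force between the arm and gauge above 25 N).
It fails at once if the gauge is pushed with more than 25 N by the fingers (contact force between the fingers and gauge above 25 N).
It fails at once if a bystander is moved more than 30 mm (distance of any of salt_shaker, lemon, tea_tin from where it was at the start of the episode above 0.03 m).
It also fails if it takes over 72 s, if anything falls off the work surface, if the arm or the gripper's body presses on something with over 40 N, if the wrist force passes 120 N, or if a joint passes its speed limit or range.

## Working session

There is one attempt and no reset: what is moved stays moved. The work goes in short steps, Python scripts to look and compute and a tool call to move; the robot and the scene stay as the last step left them, time stands still between calls to the robot, and variables do not carry over. Pictures are saved under pics/ and viewed, at most 10 in all, crops included, and the job is handed in when it is done.

Besides the shell and the picture viewer there is one more tool, called in YAML: its name, and indented under it one key for each argument. move_arm: Moves the arm, as the interface text tells. Its arguments: {"type":"object","properties":{"rows":{"type":"array","items":{"type":"array","items":{"type":"number"}}},"newtons":{"type":"number"}},"required":["rows"]}

```bash
ls; mkdir -p pics
cat > h.py <<'E'
import numpy as np, cv2
from cell import monitor, vision, workorder
def cal(n):
    c=vision.get_calibration(n); return np.array(c["K"]),np.array(c["T"])
def ray(n,u,v,z):
    K,T=cal(n); d=np.linalg.inv(K)@[u,v,1.]; d=T[:3,:3]@(d*[1,-1,-1]); o=T[:3,3]
    return o+d*(z-o[2])/d[2]
def px(n,p):
    K,T=cal(n); q=np.linalg.inv(T)@np.append(p,1); q=K@(q[:3]*[1,-1,-1]); return q[:2]/q[2]
def save(n,f):
    im=vision.read_camera(n); cv2.imwrite("pics/"+f,im[:,:,::-1]); return im
E
python3 - <<'E'
from h import *
a=save("top","top0.png"); b=save("scene","scene0.png")
print(vision.get_calibration("top"),vision.get_calibration("scene")); print(monitor.observe())
E
```

```text
pics
{'K': array([[378.4584339 ,   0.        , 316.01891607],
       [  0.        , 378.4584339 , 196.44947354],
       [  0.        ,   0.        ,   1.        ]]), 'T': array([[ 0.01164701,  0.99794777, -0.06296502,  0.4797802 ],
       [-0.99992097,  0.01192176,  0.00398969, -0.21240357],
       [ 0.00473215,  0.06291358,  0.99800776,  0.98452946],
       [ 0.        ,  0.        ,  0.        ,  1.        ]])} {'K': array([[416.8689373 ,   0.        , 320.05060601],
       [  0.        , 416.8689373 , 199.4689632 ],
       [  0.        ,   0.        ,   1.        ]]), 'T': array([[-0.71587227,  0.4926446 , -0.49480116,  0.08912826],
       [-0.69822595, -0.50232314,  0.51005097,  0.22710458],
       [ 0.00272379,  0.71061435,  0.70357645,  0.69742771],
       [ 0.        ,  0.        ,  0.        ,  1.        ]])}
{'time': 0.1, 'qpos': array([ 1.18501550e+00,  3.42638957e-01,  1.52491980e+00,  6.19176919e-06,
        1.27541371e+00, -1.46003586e-01]), 'qvel': array([ 0.0009608 , -0.00080565, -0.00013577,  0.00053289, -0.00130287,
       -0.00099911]), 'joint_efforts': array([ 5.37256146e-04, -4.31998980e+01, -2.44699323e+01,  7.17605744e-02,
        5.25038852e-02, -8.11813857e-05]), 'tool_pos': array([0.12451915, 0.50964207, 0.22612237]), 'tool_rot': array([-3.14022838e+00, -2.06600945e-04,  2.90181346e+00]), 'contact_force': array([-0.1178037 , -0.81975008, -1.223384  ]), 'torque': array([-0.02101798,  0.04518685,  0.00847322]), 'grip_force': 0.0, 'opening': 0.09199638855053818}
```

View pics/top0.png

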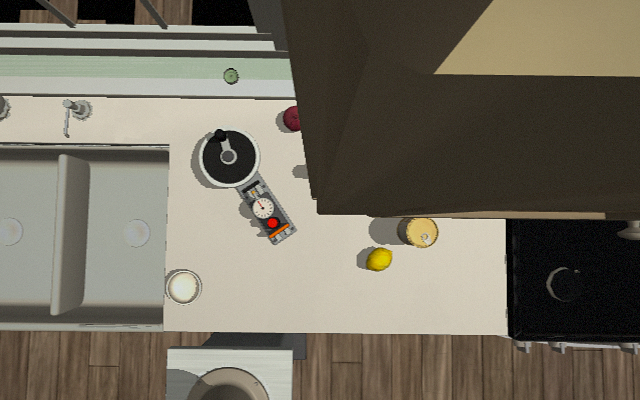

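View pics/scene0.png

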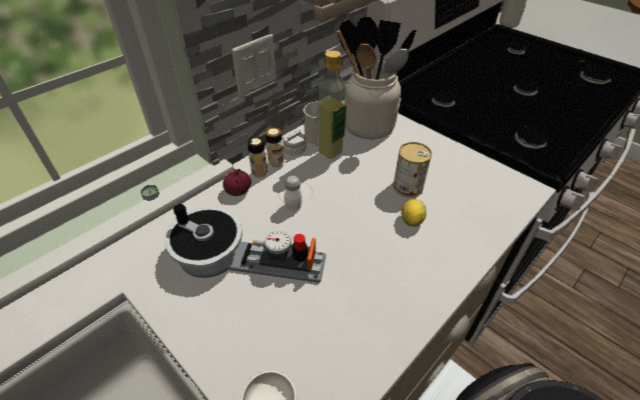

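The top view shows the plate at about (228,157), knob (220,134), dial (263,208), red button (273,223) and orange tab (280,233). The lemon and tin are off to the right, and the shaker is just right of the plate and gauge.

```bash
cat > loc.py <<'E'
from h import *
def cen(m):
    n,l,s,c=cv2.connectedComponentsWithStats(m.astype(np.uint8)); i=1+np.argmax(s[1:,4]); return c[i],s[i]
def masks(im,box):
    h=cv2.cvtColor(im,cv2.COLOR_RGB2HSV).astype(int); H,S,V=h[...,0],h[...,1],h[...,2]
    k=np.zeros(H.shape,bool); x0,y0,x1,y1=box; k[y0:y1,x0:x1]=1
    return dict(red=k&((H<4)|(H>175))&(S>180)&(V>90), orange=k&(H>=5)&(H<16)&(S>180)&(V>90), white=k&(S<70)&(V>150),dark=k&(V<50))
E
python3 - <<'E'
from loc import *
im=cv2.imread("pics/top0.png")[:,:,::-1].copy(); sc=cv2.imread("pics/scene0.png")[:,:,::-1].copy()
for n,I,b,bp in(("top",im,(180,120,300,250),(190,122,268,192)),("scene",sc,(160,195,335,285),(160,195,250,285))):
    m=masks(I,b)
    for c,z in(("red",.09),("orange",.055)):
        p,s=cen(m[c]); print(n,c,p,s,ray(n,*p,z))
    p,s=cen(masks(I,bp)["dark"]); print(n,"mat",p,s,ray(n,*p,.064))
print("base",px("top",[0,0,0]))
print("knob",ray("top",220,134,.119),ray("scene",180,208,.119),"dial",ray("top",263,208,.076),ray("scene",277,242,.076),"spindle",ray("top",228,157,.07))
print("shaker",ray("scene",293,205,.02))
c=im[115:250,180:315]; c=cv2.resize(c,None,fx=4,fy=4,interpolation=cv2.INTER_CUBIC)
d=cv2.resize(sc[190:290,155:335],(720,400),interpolation=cv2.INTER_CUBIC)
cv2.imwrite("pics/c1.png",c[:,:,::-1]);cv2.imwrite("pics/c2.png",d[:,:,::-1])
E
```

```text
top red [272.  222.5] [267 218  11  10  78] [ 0.47346371 -0.11295831  0.09      ]
top orange [278.43661972 230.46478873] [269 224  20  14  71] [ 0.45396628 -0.12517022  0.055     ]
top mat [228.67079075 156.83916084] [ 203  129   52   54 1859] [ 0.63255733 -0.00090336  0.064     ]
scene red [298.69444444 238.41666667] [294 234  10   9  72] [ 0.47202841 -0.10996993  0.09      ]
scene orange [311.1122449  250.53061224] [307 239   8  22  98] [ 0.45459827 -0.12515712  0.055     ]
scene mat [201.83915771 233.86021505] [ 170  204   66   56 2232] [0.63470698 0.00243837 0.064     ]
base [227.46755883 410.51704598]
knob [0.67644605 0.00788384 0.119     ] [0.67253452 0.0137671  0.119     ] dial [ 0.50781546 -0.08916424  0.076     ] [ 0.50413067 -0.08242117  0.076     ] spindle [ 0.63114636 -0.00066104  0.07      ]
shaker [ 0.5970389  -0.20800885  0.02      ]
```

View pics/c1.png

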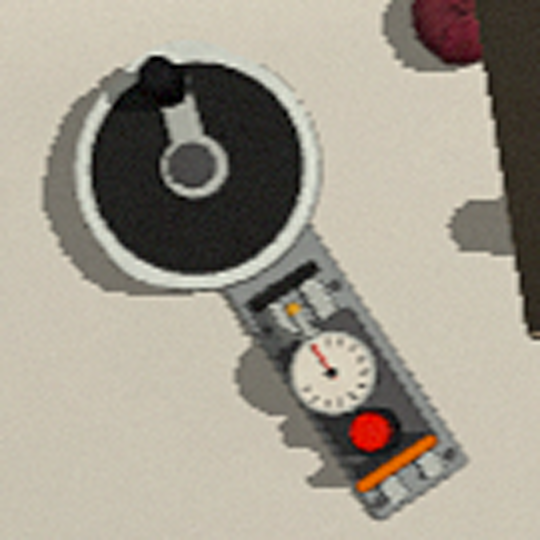

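The crop shows the plate centre near (193,165) in crop pixels. The knob is at (162,80), the dial needle reads 0, and the button is at (370,431) with the orange tab behind it. Next I'll unwrap the rim, to be sure the high spot isn't already at the plunger, and work out the push approach.

Run:
```python
from h import *
im=cv2.imread("pics/top0.png")
c0=np.array([.633,-.0005]); 
rows=[];th=np.deg2rad(np.arange(0,360,.5)); rr=np.linspace(.055,.095,160)
K,T=cal("top"); A,R=np.meshgrid(th,rr)
P=np.stack([c0[0]+R*np.cos(A),c0[1]+R*np.sin(A),np.full_like(A,.063),np.ones_like(A)],-1)@np.linalg.inv(T).T
q=(P[...,:3]*[1,-1,-1])@K.T; u=(q[...,0]/q[...,2]).astype(np.float32);v=(q[...,1]/q[...,2]).astype(np.float32)
w=cv2.remap(im,u,v,cv2.INTER_CUBIC); cv2.imwrite("pics/polar.png",cv2.resize(w,(720,320)))
d=np.array([.473,-.1115])-c0; print(np.degrees(np.arctan2(d[1],d[0]))%360, np.linalg.norm(d))
d/=np.linalg.norm(d); print(d, "face",c0+d*.223)
```

```text
214.75097921624402 0.19473315074737535
[-0.8216372 -0.5700108] face [ 0.44977491 -0.12761241]
```

View pics/polar.png

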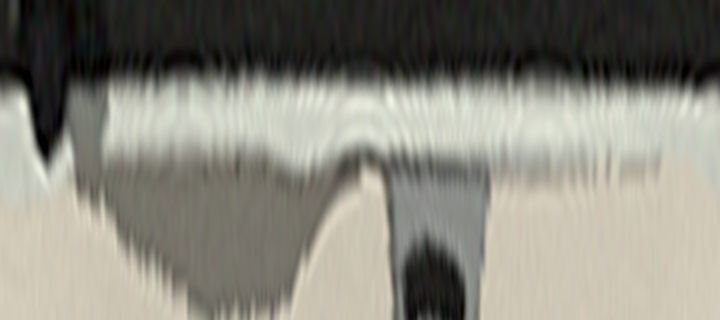

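The rim near the plunger direction (col 428) is plain. There is a slight bump near col 300, and the high spot is likely around the knob (cols 690–30). Moving behind the tab.

move_arm:
  rows:
    - [35, -30, 0, 0.1, 1]
    - [35, -30, 0, 0.1, 1]
    - [35, -30, 0, 0.1, 1]
    - [35, -30, 0, 0.1, 1]
    - [35, -30, 0, 0.1, 1]
    - [35, -30, 0, 0.1, 1]
    - [35, -30, 0, 0.1, 1]
    - [35, -30, 0, 0.1, 1]
    - [2, -46, 0, 0.05, 1]
    - [2, -46, 0, 0, 1]
    - [2, -46, 0, 0, 1]
    - [2, -46, 0, 0, 1]
  newtons: 10

```text
time: 1.3
tool_pos: [0.4123, 0.0843, 0.2265]
tool_rot: [3.141, -0.0, -2.531]
contact_force: [1.3, 0.4, 0.1]
opening: 0.0018
grip_force: 0.0
```

move_arm:
  rows:
    - [2, -46, 0, 0, 1]
    - [2, -46, 0, 0, 1]
    - [2, -46, 0, 0, 1]
    - [2, -46, 0, 0, 1]
    - [2, -46, 0, 0, 1]
    - [0, 0, 0, 0, 1]
    - [0, 0, 0, 0, 1]

```text
time: 2.0
tool_pos: [0.4222, -0.1445, 0.2262]
tool_rot: [3.14, -0.0, -2.534]
contact_force: [-0.4, -0.0, -0.5]
opening: 0.0002
grip_force: 0.0
```

move_arm:
  rows:
    - [0, 0, -40, 0, 1]
    - [0, 0, -40, 0, 1]
    - [0, 0, -40, 0, 1]
    - [0, 0, -30, 0, 1]
    - [0, 0, -20, 0, 1]
    - [0, 0, -10, 0, 1]
    - [0, 0, 0, 0, 1]
    - [0, 0, 0, 0, 1]

```text
time: 2.8
tool_pos: [0.4232, -0.1436, 0.0475]
tool_rot: [-3.141, 0.001, -2.53]
contact_force: [-0.5, -0.5, 0.4]
opening: 0.0006
grip_force: 0.0
```

Run:
```python
from h import *
o=monitor.observe(); print(o["tool_pos"],o["contact_force"]); s=save("scene","s2.png"); t=save("top","t2.png")
cv2.imwrite("pics/c3.png",np.hstack([cv2.resize(s[180:300,150:350],(480,288),interpolation=cv2.INTER_CUBIC),cv2.resize(t[120:260,180:320],(288,288),interpolation=cv2.INTER_CUBIC)])[:,:,::-1])
```

```text
[ 0.42324509 -0.14360645  0.04747806] [-0.49070944 -0.51649891  0.36182372]
```

View pics/c3.png

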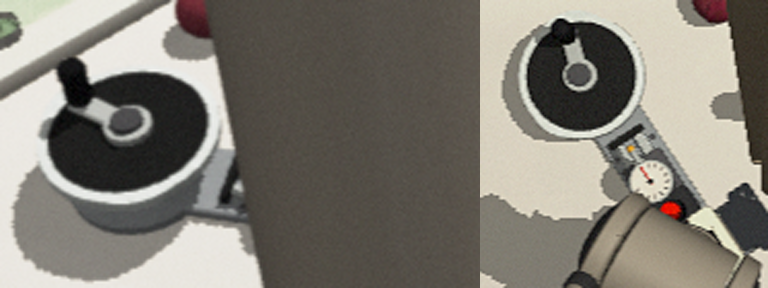

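The scene camera is blocked by the arm, but the top view still shows the dial (top right of the gauge) and the button. Pushing in small steps.

move_arm:
  rows:
    - [4.1, 2.85, 0, 0, 1]
    - [4.1, 2.85, 0, 0, 1]
    - [4.1, 2.85, 0, 0, 1]
    - [1.64, 1.14, 0, 0, 1]
    - [1.64, 1.14, 0, 0, 1]
    - [1.64, 1.14, 0, 0, 1]
    - [1.64, 1.14, 0, 0, 1]

```text
time: 3.6
tool_pos: [0.441, -0.1311, 0.0467]
tool_rot: [3.141, -0.001, -2.531]
contact_force: [-3.9, -4.2, 2.1]
opening: 0.0006
grip_force: 2.6
```

move_arm:
  rows:
    - [1.64, 1.14, 0, 0, 1]
    - [1.64, 1.14, 0, 0, 1]
    - [1.64, 1.14, 0, 0, 1]
    - [1.64, 1.14, 0, 0, 1]
    - [1.64, 1.14, 0, 0, 1]
    - [1.64, 1.14, 0, 0, 1]
    - [1.64, 1.14, 0, 0, 1]

```text
time: 4.3
tool_pos: [0.4523, -0.1232, 0.0467]
tool_rot: [3.141, -0.001, -2.531]
contact_force: [-3.8, -3.0, 2.4]
opening: 0.0002
grip_force: 2.6
```

```bash
cat > red.py <<'E'
from loc import *
# record button distance along rail from spindle, top camera
import sys
im=save("top",sys.argv[1]); c0=np.array([.633,-.0005]); d=np.array([-.8216,-.57])
p,s=cen(masks(im,(180,120,300,250))["red"]); q=ray("top",*p,.09)[:2]-c0; o=monitor.observe()
print(s,"button r",q@d,"tcp r",(o["tool_pos"][:2]-c0)@d,"side",np.cross(d,o["tool_pos"][:2]-c0),"F along push",-o["contact_force"][:2]@d,o["contact_force"])
E
python3 red.py t3.png 2>/dev/null
```

```text
[295 125   1   1   1] button r 0.03205448186222344 tcp r 0.21814177473385324 side -0.0021566567320678576 F along push -4.6065613700683645 [-3.40003807 -3.18085981  2.29407803]
```

move_arm:
  rows:
    - [1.64, 1.14, 0, 0, 1]
    - [1.64, 1.14, 0, 0, 1]
    - [1.64, 1.14, 0, 0, 1]
    - [1.64, 1.14, 0, 0, 1]
    - [1.64, 1.14, 0, 0, 1]

```text
time: 4.85
tool_pos: [0.4606, -0.1175, 0.0467]
tool_rot: [3.141, -0.001, -2.531]
contact_force: [-5.6, -3.9, 2.0]
opening: 0.0004
grip_force: 3.2
```

move_arm:
  rows:
    - [0.82, 0.57, 0, 0, 1]
    - [0.82, 0.57, 0, 0, 1]

```text
time: 5.05
tool_pos: [0.462, -0.1165, 0.0467]
tool_rot: [3.141, -0.002, -2.531]
contact_force: [-7.6, -6.1, 3.7]
opening: 0.0007
grip_force: 5.3
```

move_arm:
  rows:
    - [0.82, 0.57, 0, 0, 1]
    - [0.82, 0.57, 0, 0, 1]

```text
time: 5.25
tool_pos: [0.462, -0.1164, 0.0467]
tool_rot: [3.14, -0.005, -2.53]
contact_force: [-15.0, -16.2, 8.9]
opening: 0.0004
grip_force: 10.7
```

move_arm:
  rows:
    - [-0.82, -0.57, 0, 0, 1]
    - [0, 0, 0, 0, 1]
    - [0, 0, 0, 0, 1]

```text
time: 5.55
tool_pos: [0.462, -0.1165, 0.0467]
tool_rot: [3.14, -0.003, -2.531]
contact_force: [-8.7, -8.3, 5.0]
opening: 0.0007
grip_force: 5.8
```

Run:
```python
from h import *
print(monitor.observe()["contact_force"])
t=save("top","t4.png"); s=save("scene","s4.png")
cv2.imwrite("pics/c4.png",np.hstack([cv2.resize(s[180:300,150:350],(400,240),interpolation=cv2.INTER_CUBIC),cv2.resize(t[170:250,220:320],(300,240),interpolation=cv2.INTER_CUBIC)])[:,:,::-1])
```

```text
[-8.65144474 -8.32077467  5.04726895]
```

View pics/c4.png

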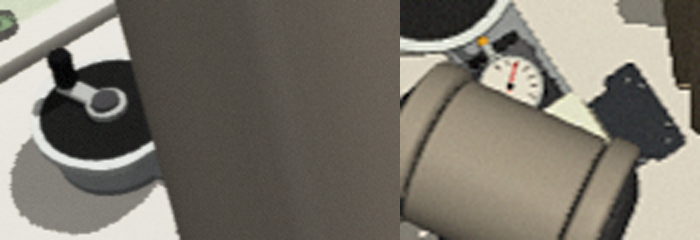

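The needle now points about 10° right of image-up, which is about 44° clockwise from the spindle direction. That is 1.6 mm on the plain rim, so the gauge is home. Backing off and lifting.

move_arm:
  rows:
    - [-4, -2.8, 0, 0, 1]
    - [-16, -11, 0, 0, 1]
    - [-16, -11, 0, 0, 1]
    - [0, 0, 40, 0, 1]
    - [0, 0, 40, 0, 1]
    - [0, 0, 40, 0, 1]
    - [0, 0, 40, 0, 1]
    - [-20, 0, 20, -0.1, -0.3]
    - [0, 20, 0, -0.1, -0.3]
    - [0, 40, 0, -0.1, -0.3]
    - [0, 40, 0, -0.1, -0.3]
    - [0, 40, 0, -0.1, -0.3]

```text
time: 6.85
tool_pos: [0.4076, 0.0011, 0.2269]
tool_rot: [3.141, 0.001, -3.037]
contact_force: [0.6, 0.3, 0.8]
opening: 0.0356
grip_force: 0.0
```

```bash
cat > needle.py <<'E'
from loc import *
C0=np.array([.633,-.0005]); D=np.array([-.8216,-.57])
def needle(im,cr=(.1085+.03)):
    """needle reading in mm: rectify dial plane, find red needle direction about dial centre"""
    K,T=cal("top"); c=DC
    g=np.linspace(-.022,.022,177); a,b=np.meshgrid(g,g)   # rows b: along -D? image up = toward spindle
    R=np.array([D[1],-D[0]])  # right when facing spindle (up=-D)
    R=np.array([-D[1],D[0]]); R=np.array([(-D)[1],-(-D)[0]])
    xy=c+a[...,None]*R-b[...,None]*(-D)
    P=np.concatenate([xy,np.full(a.shape+(1,),.077),np.ones(a.shape+(1,))],-1)@np.linalg.inv(T).T
    q=(P[...,:3]*[1,-1,-1])@K.T
    w=cv2.remap(im,(q[...,0]/q[...,2]).astype(np.float32),(q[...,1]/q[...,2]).astype(np.float32),cv2.INTER_CUBIC)
    f=w.astype(int); red=np.clip(f[...,0]-(f[...,1]+f[...,2])/2-30,0,None); r=np.hypot(a,b); red[(r>.019)|(r<.003)]=0
    vx,vy=(red*a).sum(),(red*-b).sum(); return np.degrees(np.arctan2(vx,vy))%360/27, red.sum(), w
DC=C0-(-D)*.1225
E
python3 - <<'E'
from needle import *
im=save("top","t5.png")
p,s=cen(masks(im,(180,120,300,250))["red"]); q=ray("top",*p,.09)[:2]; print("button",q,(q-C0)@D)
w,s=cen(masks(im,(235,180,290,225))["white"]); q=ray("top",*w,.076)[:2]; print("dial",w,s,q,(q-C0)@D)
m,r,wi=needle(im); print(m,r)
v=np.hstack([cv2.resize(im[115:250,180:315],(400,400),interpolation=cv2.INTER_CUBIC),cv2.resize(wi,(400,400))])
cv2.imwrite("pics/c5.png",v[:,:,::-1])
E
```

```text
button [ 0.49578308 -0.09759189] 0.16807980139164336
dial [280.26824818 192.81569343] [264 180  26  39 548] [ 0.54483138 -0.12993059] 0.146214770913563
2.3077862840157315 54709.5
```

View pics/c5.png

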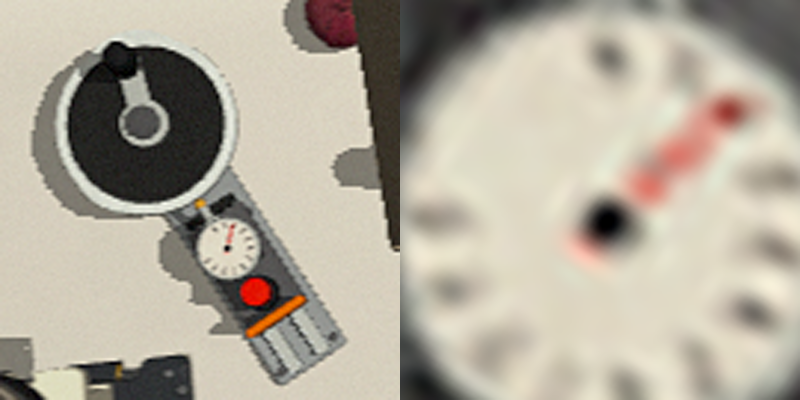

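The needle reads about 47°, or 1.7 mm, with the dial pivot at (605,222) in the picture. I'll check the travel more exactly with weighted centroids and locate the knob.

```bash
sed -i 's/^DC=.*/DC=C0+D*.1249+np.array([.0006*-.57,.0006*.8216])*-1/' needle.py
python3 - <<'E'
from needle import *
for f in("top0.png","t5.png"):
    im=cv2.imread("pics/"+f)[:,:,::-1].astype(float)
    k=im[200:250,255:305] if f=="top0.png" else im[195:245,245:295]; o=(255,200) if f=="top0.png" else (245,195)
    y,x=np.mgrid[:50,:50]
    for nm,wt,z in(("red",np.clip(k[...,0]-2*np.maximum(k[...,1],k[...,2])-60,0,None)*(np.abs(k[...,1]-k[...,2])<25),.09),("orange",np.clip(k[...,1]-k[...,2]-40,0,None)*(k[...,0]>150),.064)):
        u=(wt*x).sum()/wt.sum()+o[0]; v=(wt*y).sum()/wt.sum()+o[1]; q=ray("top",u,v,z)[:2]-C0; print(f,nm,u,v,q@D)
im=cv2.imread("pics/t5.png")[:,:,::-1].copy(); print(needle(im)[:2])
for n in("top","scene"):
    for t in(10,15,20): print(n,t,px(n,[*(C0+.048*np.array([np.cos(np.radians(t)),np.sin(np.radians(t))])),.119]))
E
```

```text
top0.png red 271.89782244556113 222.50143575017947 0.1950441825924368
top0.png orange 278.6354166666667 230.3955357142857 0.21856299325616602
t5.png red 265.44274053920356 213.02015829829335 0.167928199165704
t5.png orange 272.5962895218187 221.13352495427227 0.19173730385746246
(np.float64(1.8036134674638415), np.float64(52835.0))
top 10 [220.0667486 132.3675896]
top 15 [218.2870011  132.73214234]
top 20 [216.54356922 133.24790424]
scene 10 [180.46562547 204.43854865]
scene 15 [178.8914665  205.74275504]
scene 20 [177.4498063  207.12168332]
```

Both markers moved 27 mm and the stop was firm. The sweep will show whether the plain rim reads 1.6, which would confirm the gauge is home. Next I'll grip the knob at about (0.680, 0.009).

move_arm:
  rows:
    - [45, 1.3, 0, 0, -0.3]
    - [45, 1.3, 0, 0, -0.3]
    - [45, 1.3, 0, 0, -0.3]
    - [45, 1.3, 0, 0, -0.3]
    - [45, 1.3, 0, 0, -0.3]
    - [45, 1.3, 0, 0, -0.3]
    - [2.5, 0, 0, 0, -0.3]
    - [0, 0, -40, 0, -0.3]
    - [0, 0, -40, 0, -0.3]
    - [0, 0, -20, 0, -0.3]
    - [0, 0, 0, 0, -0.3]

```text
time: 8.0
tool_pos: [0.6775, 0.0078, 0.1228]
tool_rot: [3.139, -0.007, -3.031]
contact_force: [-0.4, 0.3, -0.9]
opening: 0.0599
grip_force: 0.0
```

Run:
```python
from needle import *
print(monitor.observe()["tool_pos"])
s=save("scene","s6.png");im=save("top","t6.png"); print(needle(im)[:2])
v=np.hstack([cv2.resize(im[100:250,180:330],(400,400),interpolation=cv2.INTER_CUBIC),cv2.resize(s[150:290,140:280],(400,400),interpolation=cv2.INTER_CUBIC)])
cv2.imwrite("pics/c6.png",v[:,:,::-1])
```

```text
[0.67747626 0.0078491  0.12279792]
(np.float64(1.7948003033943094), np.float64(53023.5))
```

View pics/c6.png

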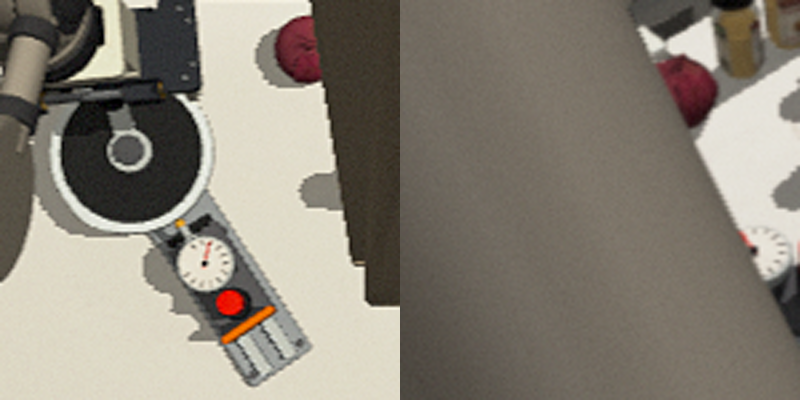

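The dial is clearly visible from the top at about (205,262) in the crop, and the fingers are above the knob. Descending and gripping.

move_arm:
  rows:
    - [2, 0, -20, 0, -0.3]
    - [0, 0, -14, 0, -0.3]
    - [0, 0, 0, 0, 0.6]
    - [0, 0, 0, 0, 1]
    - [0, 0, 0, 0, 1]
    - [0, 0, 0, 0, 1]
    - [0, 0, 0, 0, 1]
    - [0, 0, 0, 0, 1]
  newtons: 8

```text
time: 8.9
tool_pos: [0.6827, 0.0079, 0.0938]
tool_rot: [3.141, 0.002, -3.031]
contact_force: [-0.0, 2.9, 4.3]
opening: 0.0232
grip_force: 8.0
```

move_arm:
  rows:
    - [0.7, -8.3, 0, 0, 1]
    - [-0.7, -8.3, 0, 0, 1]
    - [-2.2, -8.1, 0, 0, 1]
    - [-3.5, -7.6, 0, 0, 1]
    - [-4.8, -6.9, 0, 0, 1]
    - [-5.9, -5.9, 0, 0, 1]
    - [0, 0, 0, 0, 1]
  newtons: 18

```text
time: 9.6
tool_pos: [0.6651, -0.0379, 0.0937]
tool_rot: [3.141, -0.0, -3.032]
contact_force: [-4.0, 3.1, 6.3]
opening: 0.0228
grip_force: 18.0
```

```bash
cat > rd.py <<'E'
from needle import *
import sys
o=monitor.observe(); p=o["tool_pos"]; im=save("top",sys.argv[1]); m,r,w=needle(im)
v=p[:2]-C0; print("mm",round(m,2),"redsum",r,"tcp",p.round(4),"ang",np.degrees(np.arctan2(v[1],v[0])).round(1),"rad",np.hypot(*v).round(4),o["contact_force"].round(1),o["time"])
E
python3 rd.py t7.png
```

```text
mm 1.79 redsum 51058.5 tcp [ 0.6651 -0.0379  0.0937] ang -49.4 rad 0.0493 [-4.   3.1  6.3] 9.6
```

The reading is steady at 1.8 over 60° of rim, so this is plain rim and the gauge is home. Continuing.

move_arm:
  rows:
    - [-6.9, -4.8, 0, 0, 1]
    - [-7.6, -3.5, 0, 0, 1]
    - [-8.1, -2.2, 0, 0, 1]
    - [-8.3, -0.7, 0, 0, 1]
    - [-8.3, 0.7, 0, 0, 1]
    - [-8.1, 2.2, 0, 0, 1]
    - [0, 0, 0, 0, 1]

```text
time: 10.35
tool_pos: [0.6189, -0.0453, 0.0938]
tool_rot: [3.141, 0.003, -3.031]
contact_force: [0.2, 5.2, 5.7]
opening: 0.0231
grip_force: 18.0
```

```bash
python3 rd.py t8.png
```

```text
mm 1.83 redsum 52165.0 tcp [ 0.6189 -0.0453  0.0938] ang -107.5 rad 0.047 [0.2 5.2 5.7] 10.35
```

move_arm:
  rows:
    - [-7.6, 3.5, 0, 0, 1]
    - [0, 0, 0, 0, 1]

```text
time: 10.6
tool_pos: [0.612, -0.0421, 0.0938]
tool_rot: [-3.141, 0.004, -3.031]
contact_force: [3.1, 3.6, 3.3]
opening: 0.0226
grip_force: 18.0
```

```bash
python3 rd.py t9.png
```

```text
mm 3.99 redsum 71566.0 tcp [ 0.612  -0.0421  0.0938] ang -116.8 rad 0.0467 [3.1 3.6 3.3] 10.6
```

move_arm:
  rows:
    - [-6.9, 4.8, 0, 0, 1]
    - [0, 0, 0, 0, 1]

```text
time: 10.85
tool_pos: [0.6051, -0.0375, 0.0938]
tool_rot: [-3.141, 0.004, -3.031]
contact_force: [2.8, 4.3, 4.7]
opening: 0.0233
grip_force: 18.0
```

```bash
python3 rd.py t10.png
```

```text
mm 6.41 redsum 69159.5 tcp [ 0.6051 -0.0375  0.0938] ang -127.0 rad 0.0464 [2.8 4.3 4.7] 10.85
```

This is the high spot flank. Smaller steps now.

move_arm:
  rows:
    - [-3.2, 2.7, 0, 0, 1]
    - [0, 0, 0, 0, 1]

```text
time: 11.1
tool_pos: [0.6023, -0.0351, 0.0937]
tool_rot: [-3.141, 0.004, -3.032]
contact_force: [3.7, 4.1, 6.2]
opening: 0.0229
grip_force: 18.0
```

```bash
python3 rd.py t11.png
```

```text
mm 7.03 redsum 68632.0 tcp [ 0.6023 -0.0351  0.0937] ang -131.6 rad 0.0462 [3.7 4.1 6.2] 11.1
```

move_arm:
  rows:
    - [-2.9, 2.9, 0, 0, 1]
    - [0, 0, 0, 0, 1]

```text
time: 11.35
tool_pos: [0.5995, -0.0323, 0.0938]
tool_rot: [-3.141, 0.004, -3.031]
contact_force: [3.0, 3.5, 5.5]
opening: 0.0227
grip_force: 18.0
```

```bash
python3 rd.py t12.png
```

```text
mm 7.48 redsum 69701.0 tcp [ 0.5995 -0.0323  0.0938] ang -136.5 rad 0.0462 [3.  3.5 5.5] 11.35
```

move_arm:
  rows:
    - [-2.7, 3.2, 0, 0, 1]
    - [0, 0, 0, 0, 1]

```text
time: 11.6
tool_pos: [0.5968, -0.029, 0.0937]
tool_rot: [-3.141, 0.004, -3.032]
contact_force: [4.5, 4.0, 5.2]
opening: 0.0224
grip_force: 18.0
```

```bash
python3 rd.py t13.png
```

```text
mm 7.55 redsum 67792.0 tcp [ 0.5968 -0.029   0.0937] ang -141.7 rad 0.0461 [4.5 4.  5.2] 11.6
```

Peak is about 7.55 mm. Releasing and lifting, then rechecking the needle and the button.

move_arm:
  rows:
    - [0, 0, 0, 0, 0.2]
    - [0, 0, 0, 0, 0]
    - [0, 0, 0, 0, 0]
    - [0, 0, 0, 0, 0]
    - [0, 0, 15, 0, 0]
    - [0, 0, 25, 0, 0]
    - [0, 0, 30, 0, 0]
    - [0, 0, 0, 0, 0]

```text
time: 12.45
tool_pos: [0.5972, -0.0293, 0.1668]
tool_rot: [-3.139, 0.007, -3.031]
contact_force: [0.4, 0.9, 0.4]
opening: 0.046
grip_force: 0.0
```

```bash
python3 rd.py t14.png
python3 - <<'E'
from needle import *
im=cv2.imread("pics/t14.png")[:,:,::-1].copy()
p,s=cen(masks(im,(240,195,290,235))["red"]); print(p,s,ray("top",*p,.09)); print(monitor.observe()["tool_rot"],monitor.observe()["opening"])
cv2.imwrite("pics/c7.png",cv2.resize(im[100:250,180:330],(500,500),interpolation=cv2.INTER_CUBIC)[:,:,::-1])
E
```

```text
mm 7.51 redsum 65756.0 tcp [ 0.5972 -0.0293  0.1668] ang -141.2 rad 0.046 [0.4 0.9 0.4] 12.45
[265.81818182 213.        ] [261 209  11   9  77] [ 0.4956615  -0.09795179  0.09      ]
[-3.14040564  0.00363117 -3.0314055 ] 0.04574691872341974
```

View pics/c7.png

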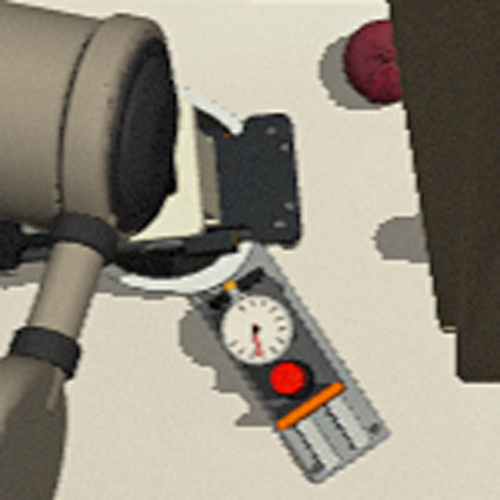

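The needle points opposite to the spindle (7.5 mm) and the button is at (288,378) in the crop. Moving over the button with the fingers shut.

move_arm:
  rows:
    - [-10, -7, 10, 0, 1]
    - [-20, -14, 0, 0, 1]
    - [-30, -20, 0, 0, 1]
    - [-30, -20, 0, 0, 1]
    - [-11.5, -7.7, 0, 0, 1]
    - [0, 0, -30, 0, 1]
    - [0, 0, -30, 0, 1]
    - [0, 0, -15, 0, 1]
    - [0, 0, 0, 0, 1]
    - [0, 0, 0, 0, 1]

```text
time: 13.5
tool_pos: [0.4938, -0.0975, 0.0978]
tool_rot: [3.141, -0.0, -3.031]
contact_force: [-0.3, -0.3, 0.7]
opening: 0.0005
grip_force: 0.0
```

```bash
python3 rd.py t15.png; python3 -c "
from h import *
print(monitor.observe()['opening'])"
```

```text
mm 0.0 redsum 0.0 tcp [ 0.4938 -0.0975  0.0978] ang -145.1 rad 0.1697 [-0.3 -0.3  0.7] 13.5
0.00043953776459387263
```

move_arm:
  rows:
    - [0, 0, -3, 0, 1]
    - [0, 0, -3, 0, 1]
    - [0, 0, -2, 0, 1]
    - [0, 0, -2, 0, 1]
    - [0, 0, -2, 0, 1]
    - [0, 0, 0, 0, 1]

```text
time: 14.15
tool_pos: [0.4938, -0.0975, 0.0858]
tool_rot: [-3.142, 0.0, -3.031]
contact_force: [-0.1, 0.2, 3.7]
opening: 0.0004
grip_force: 1.6
```

move_arm:
  rows:
    - [0, 0, -1.5, 0, 1]
    - [0, 0, -1.5, 0, 1]
    - [0, 0, 0, 0, 1]

```text
time: 14.45
tool_pos: [0.4939, -0.0975, 0.0828]
tool_rot: [-3.142, 0.0, -3.031]
contact_force: [-0.8, 0.1, 4.3]
opening: 0.0006
grip_force: 2.2
```

move_arm:
  rows:
    - [0, 0, -1, 0, 1]
    - [0, 0, -0.5, 0, 1]
    - [0, 0, 0, 0, 1]

```text
time: 14.75
tool_pos: [0.4939, -0.0976, 0.0821]
tool_rot: [-3.141, 0.001, -3.031]
contact_force: [-2.8, 1.0, 10.5]
opening: 0.0004
grip_force: 5.6
```

Fully down (the force jumped to 10 N at the stop). Lifting clear and checking.

move_arm:
  rows:
    - [0, 0, 5, 0, 1]
    - [0, 0, 10, 0, 1]
    - [0, 0, 40, 0, 1]
    - [0, 0, 40, 0, 1]
    - [-30, 0, 20, 0, 1]
    - [-40, 10, 0, 0, 1]
    - [-10, 40, 0, 0, 1]
    - [0, 45, 0, 0, 1]
    - [0, 0, 0, 0, 1]
    - [0, 0, 0, 0, 1]

```text
time: 15.75
tool_pos: [0.4134, -0.0018, 0.1965]
tool_rot: [-3.141, -0.0, -3.029]
contact_force: [-0.0, -0.6, 0.7]
opening: 0.0003
grip_force: 0.0
```

```bash
python3 rd.py t16.png
python3 - <<'E'
from loc import *
im=cv2.imread("pics/t16.png")[:,:,::-1].copy(); print(cen(masks(im,(240,195,290,235))["red"]))
E
```

```text
mm 7.49 redsum 68531.0 tcp [ 0.4134 -0.0018  0.1965] ang -179.7 rad 0.2196 [-0.  -0.6  0.7] 15.75
(array([265.75641026, 213.02564103]), array([261, 209,  11,   9,  78], dtype=int32))
```

The needle reads 7.5 mm, the button is out and unmoved, and the arm is clear of everything. Handing in.

```bash
python3 -c "
from h import *
print(workorder.hand_in())"
```

```text
the job is handed in; nothing more can be done
None
```

I handed the job in at about 16 s with the gauge home, the high spot under the plunger (needle about 7.5 mm), and the record button pressed fully and back out; the interface returned no verdict, and the closest call was a force reading of about 24 N against the 25 N limit as the gauge reached its stop.

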